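Clamp the carved panel and peel off its stuck cover

ROBOT

A 6-joint arm with a two-finger parallel gripper is mounted at the origin on the work surface. World frame = base frame: x ahead of the robot, y to its left, z up, the work surface at z = 0. Lengths are in mm, angles in rad, forces in N, time in s.
With the tool pointing down it reaches from about 275 to 750 mm from the base axis. Payload 10.2 kg.
Tool frame: the origin (TCP) lies at the very end of the fingers, on their centre line; the grasp point (between the pads) lies 19 mm behind it; z points along the fingers, y is the line along which they close (so a half turn about z gives the same grasp; the last joint's range is limited). The gripper opens to 85 mm and grips with 20 to 120 N. Pads are 22 mm wide; open, the fingers measure 114 mm over their backs; the gripper's body (76 mm by 85 mm) begins 54 mm behind the grasp point. The pads swing forward as they close: fully open they stand 13 mm farther back than shut.
Start: joints at [0.907, 0.313, 1.498, -0, 1.331, -0.223], TCP at [224.011, 474.816, 231.294] pointing down, gripper open.
Joint ranges: [-2.94, 2.94], [-0.97, 2.17], [0.19, 2.56], [-1.23, 4.37], [0.02, 3.11], [-2.88, 2.88]. Speed limits (rad/s): [2.39, 2.39, 3.01, 3.14, 3.14, 3.14].

INTERFACE

Orientations are given as a unit quaternion [w, x, y, z].
In Python, from rig import * gives the robot as it stands. The module is installed in compiled form; this text tells all that it offers.
- The arm moves only by the shell command python3 -m crank 'ROWS' [FORCE]. ROWS is JSON, a list that holds one entry, the list of rows, each a list of 7 numbers: the shift along the tool's x, y, z in units of 25 mm (1.0 is 25 mm), then the turn, a rotation vector about the tool's x, y, z in units of 8 degrees (1.0 is 8 degrees), then the finger opening in mm, from 0 to 85.4. A call has exactly 8 rows; each row shifts and turns the commanded pose from where the row before left it, along the tool's axes as they then stand; what a row does not reach is not made up. A row lasts 1/10 s, in which the tool goes at most 50 mm and 8.59 degrees, less where a joint would pass 70% of its speed; a pose out of reach is approached as far as the arm can. A call is refused whole if a number of a shift passes 1 or a number of a turn 1, either way. A call with a gripper value outside its range is refused whole. The fingers move at their own pace and stop on an object; FORCE is the grip in N (left out, the last holds). Time passes only in rows, so rows that do not move let the fingers close, or fill a call up. It gives the time, the measured TCP pose, the force, the opening and the grip force at its end, in the units of the state.
- sense(): the state, without advancing time (a new reading comes with each control period).
- capture(name): name is "scene" or "top"; returns the picture (480x640x3 uint8, blue, green, red); there is no depth.
- camera_model(name): a dict with "fx", "fy", "cx", "cy" (pixels), "k1" (the pictures are not rectified: a ray, as slopes to the right and down, at radius r is drawn at 1 + k1 r^2 times it, then the intrinsics apply), "world_from_camera" (4x4, takes a point from camera to world coordinates). Camera axes: x right, y up, looking along -z (the intrinsics and any distortion apply to the point x, -y, -z); pixel columns grow to the right and rows downward; lengths in mm; the calibration is good to about 2 mm. A picture is of the moment at which its call begins. camera_model takes no time and is no camera call.
- finish_job(): hands the job in; it is judged then, once.
The state is a dict: "time_s": time; "joints": joint angles; "dq": joint speeds; "tau": joint torques, N m; "eef_pos": TCP position; "ee_rot": TCP orientation; "force": force on the tool from outside, world axes, zero at the start; "wrist_torque": the same for the moment, N m; "grip_width": opening from 0.0 (shut) to 1.0 (fully open); "grip_force": force on a finger pad.
Only numpy, scipy, OpenCV 4.12 (cv2) and the standard library are available. Lean on these libraries where they do the work, as an engineer would, in place of code of your own. Each camera call takes 0.05 s, during which the arm holds its last target. There are 200 camera calls.

TASK

Crank the vise by its red knob until the sliding jaw holds the wooden panel tight. Then take the stuck yellow cover by its red corner tab and peel it off, that corner coming up first while the opposite corner is still seated, leaving the panel clamped and seated in the vise. Finish while still holding the cover in the gripper, still and well clear of the bench above the blue felt pad, and leave the other things on the bench alone.

Things in the scene. Friction and masses are not known exactly. Their poses are not given: they have to be found in the camera images.
- vise: green rack vise, fixed to the bench. Origin: on the bench under the middle of the clamping space. Base 150 (x) by 330 (y, -225 to +105) mm, bed top 30 mm above the bench. Fixed jaw at +y (face at y = +55); the sliding jaw comes from -y. Jaws 120 mm wide along x, tops 68 mm above the bench. At -y the gear housing (top 85 mm) with the crank on top, turning about a vertical axis
- crank_axis (a point): point on the crank's vertical turning axis, 130 mm above the bench, at the height of the middle of the red knob
- knob_mid (a point): middle of the red upright crank knob, 24 mm diameter, 44 mm tall (107 to 151 mm above the bench), which spins freely on its pin 55 mm from the crank axis. Grip it from above and carry it round in a circle; the crank arm is just under the knob (90 to 104 mm above the bench). About 3 N along the circle is needed
- crank (a joint): turn of the crank in rad, 0 to 12.4; it grows clockwise seen from above, which closes the jaw, 16 mm a turn (2.55 mm a radian). It stays where it is left
- jaw (a joint): travel of the sliding jaw in m towards the fixed jaw, 0 (open) to 0.0316. The jaw's leather face begins to press on the panel (110 mm wide, pushed against the fixed jaw) at 0.026
- jaw_face: brown leather face on the sliding jaw, 120 by 6 by 36 mm, sprung: after first touch every mm of further jaw travel adds about 6 N of clamping. About 1.2 rad of crank past the touch (3 mm) makes it tight (18 N); there is a stop at 5.6 mm. Origin: middle of the face's lower edge, on the clamping side
- panel: wooden panel, 130 (x) by 110 (y, clamped) by 60 (z) mm, about 450 g, loose on the vise bed. Origin: centre of its underside. Six amber gum spots round its top edge (two per long side, one per short side, 6 mm below the top) grip the cover's skirt with 2 to 3.5 N each; a spot lets go when the skirt there has risen about 8 mm. Unclamped, the panel comes up with the cover
- cover: formed yellow plastic cover, 139 by 119 mm, about 85 g, nested over the panel's top, its axes along the panel's. Origin: centre of the underside of its 3 mm top plate, which lies on the panel's top, 60 mm above the panel's underside; a skirt 12 mm deep hangs from its edges
- tab_grip (a point): middle of the upper part of the cover's red upright tab, at (-52, +42, +24) mm in the cover's frame. The tab is 8 mm thick, 30 mm long, its top 34 mm above the cover's origin; its length runs along the diagonal (135 degrees from the cover's x axis), so fingers from above close along 45 degrees from the cover's x axis. About 8 to 15 N upward here peel the cover
- corner_tab (a point): the cover's corner beside the tab, at (-69.5, +59.5, 0) mm in the cover's frame
- corner_far (a point): the far corner, diagonally across from the tab, at (+69.5, -59.5, 0) mm in the cover's frame; the peel pivots about it
- corner_a (a point): the cover's corner at (+69.5, +59.5, 0) mm in the cover's frame
- corner_b (a point): the cover's corner at (-69.5, -59.5, 0) mm in the cover's frame
- blue_pad: blue felt pad, 130 mm square, 4 mm thick, fixed on the bench to the left or right. Origin: centre of its underside
- cork_pad: brown cork pad of the same size on the other side; not used
- chisel_a: bystander: chisel lying to the left of the vise, 230 mm long, 20 mm high
- chisel_b: bystander: chisel lying beyond the vise, 230 mm long, 20 mm high
- mallet: bystander: wooden mallet, head 110 by 58 by 58 mm, handle 190 mm
- whetstone: bystander: grey whetstone 150 by 50 by 25 mm
- rosette: bystander: round carved rosette, 120 mm across, 27 mm high
- pot: bystander: white pot, 70 mm across, 75 mm high
Mind the look-alikes: they are no part of the job. Of the things shaped like the blue_pad, the blue one is meant.

How it is judged (in metres and radians):
On the way, in this order (a step that is already met when the one before it is completed fails the run):
1. the jaw clamps the panel with more than 8 N, the cover still seated on it (contact force between jaw_face and panel above 8 N and z of each of corner_tab, corner_far in the frame of panel below 0.065 m), for 0.2 s.
2. the tab corner of the cover is up by more than 10 mm while the far corner has risen less than 6 mm (z of corner_tab in the frame of panel above 0.07 m and z of corner_far in the frame of panel below 0.066 m), for 0.05 s.
At the end, for the whole second after the job is handed in: The gripper holds the cover still (under 5 cm/s), its centre within 90 mm of the blue pad's centre seen from above and all four corners more than 50 mm above the bench, touching neither panel nor vise; the panel is still clamped with more than 8 N, upright and within 6 mm of the vise bed (contact force between the fingers and cover above 1 N and horizontal distance between cover and blue_pad below 0.09 m and height (world z) of each of corner_tab, corner_far, corner_a, corner_b above 0.05 m and contact force between cover and panel below 0.1 N and contact force between cover and vise below 0.1 N and linear speed of cover below 0.05 m/s and contact force between jaw_face and panel above 8 N and z of panel in the frame of vise below 0.036 m and angle between panel's own z axis and vertical below 0.08 rad); the arm keeps its last pose, push and grip.
It fails at once if the panel is pulled up out of the vise by more than 8 mm (z of panel in the frame of vise above 0.038 m).
It fails at once if a bystander is moved by more than 30 mm (distance of any of chisel_a, chisel_b, mallet, whetstone, rosette, pot from where it was at the start of the episode above 0.03 m).
It also fails if it takes over 67 s, if anything falls off the work surface, if the arm or the gripper's body presses on something with over 40 N, if the wrist force passes 120 N, or if a joint passes its speed limit or range.

## Working session

There is one attempt and no reset: what is moved stays moved. The work goes in short steps, Python scripts to look and compute and a shell command to move; the robot and the scene stay as the last step left them, time stands still between calls to the robot, and variables do not carry over. Pictures are saved under pics/ and viewed, at most 10 in all, crops included, and the job is handed in when it is done.

```bash
mkdir -p pics
python3 - <<'E'
from rig import *
import cv2
for n in("scene","top"):
    cv2.imwrite(f"pics/{n}0.png",capture(n)); m=camera_model(n); print(n,m)
s=sense();print(s['eef_pos'],s['ee_rot'],s['time_s'],s['grip_width'])
E
```

```text
scene {'fx': 433.1106261357806, 'fy': 433.1106261357806, 'cx': 322.3095729569025, 'cy': 239.8167507890259, 'k1': 0.016816392222423576, 'world_from_camera': array([[ 5.19557088e-01, -5.55909568e-01,  6.48864380e-01,
         1.20121343e+03],
       [ 8.54319327e-01,  3.25450844e-01, -4.05240959e-01,
        -3.80851574e+02],
       [ 1.41038667e-02,  7.64883194e-01,  6.44014581e-01,
         7.86396889e+02],
       [ 0.00000000e+00,  0.00000000e+00,  0.00000000e+00,
         1.00000000e+00]])}
top {'fx': 442.990574190329, 'fy': 442.990574190329, 'cx': 325.5715944042533, 'cy': 236.69668839925507, 'k1': -0.022328835261760004, 'world_from_camera': array([[ 8.51699787e-02,  9.72659049e-01, -2.16056586e-01,
         3.18285525e+02],
       [-9.96355695e-01,  8.41494264e-02, -1.39356652e-02,
         2.96533632e+01],
       [ 4.62638693e-03,  2.16456110e-01,  9.76281388e-01,
         1.10309023e+03],
       [ 0.00000000e+00,  0.00000000e+00,  0.00000000e+00,
         1.00000000e+00]])}
[223.86826933 474.63109435 230.78735706] [-2.48718569e-04  2.18621392e-01  9.75809593e-01 -5.13090323e-04] 0.1 0.9992933768780401
```

View pics/top0.png

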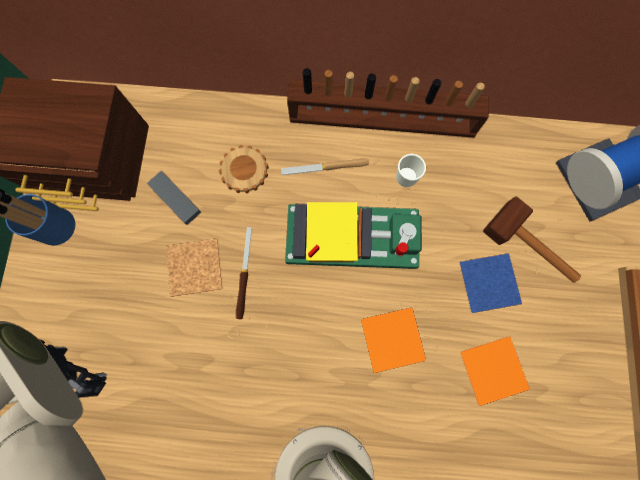

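View pics/scene0.png

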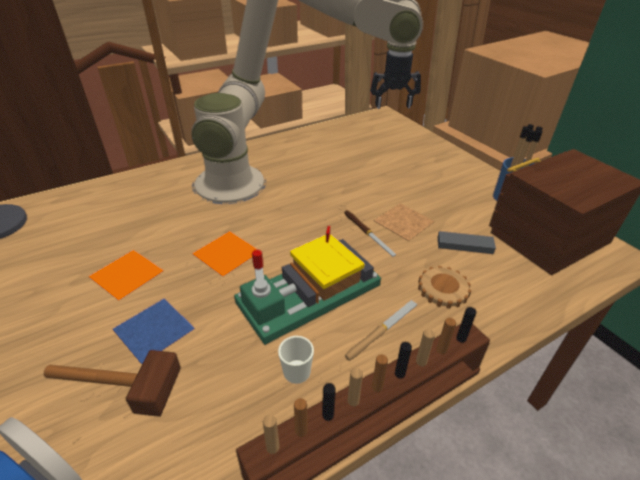

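Top view: knob is red at (402,249), hub at (408,231), tab is red at (314,251), the yellow cover is at about (332,232), and the blue pad is at (491,283). Scene view: knob is at (257,260) and tab at (328,233).

```bash
cat > h.py <<'E'
from rig import *
import cv2, numpy as np
from scipy.spatial.transform import Rotation as R
def ray(n,uv):
    m=camera_model(n); x=(uv[0]-m['cx'])/m['fx']; y=(uv[1]-m['cy'])/m['fy']
    d=np.array([x,y]); u=d.copy()
    for _ in range(10): u=d/(1+m['k1']*(u@u))
    T=m['world_from_camera']; return T[:3,3],T[:3,:3]@np.array([u[0],-u[1],-1])
def plane(n,uv,z):
    o,d=ray(n,uv); return o+d*(z-o[2])/d[2]
def tri(a,b):
    o1,d1=ray("top",a);o2,d2=ray("scene",b)
    t=np.linalg.lstsq(np.c_[d1,-d2],o2-o1,rcond=None)[0]
    p,q=o1+t[0]*d1,o2+t[1]*d2
    return (p+q)/2,np.linalg.norm(p-q)
def blobs(img,col,minA=15):
    h=cv2.cvtColor(img,cv2.COLOR_BGR2HSV); H,S,V=cv2.split(h)
    m={'red':((H<5)|(H>174))&(S>200)&(V>90),'yel':(H>=26)&(H<34)&(S>180)&(V>120),
       'blue':(H>100)&(H<125)&(S>100)&(V>50),'green':(H>65)&(H<90)&(S>120)}[col].astype(np.uint8)
    c,_=cv2.findContours(m,cv2.RETR_EXTERNAL,cv2.CHAIN_APPROX_NONE)
    out=[]
    for k in c:
        M=np.zeros_like(m);cv2.drawContours(M,[k],-1,1,-1);A=int(M.sum())
        if A>=minA:
            mm=cv2.moments(M,True); out.append((A,(mm['m10']/mm['m00'],mm['m01']/mm['m00']),k))
    return sorted(out,key=lambda t:-t[0])
E
python3 - <<'E'
from h import *
np.set_printoptions(precision=1,suppress=True)
I={n:cv2.imread(f"pics/{n}0.png") for n in("top","scene")}
for n in I:
  for c in('red','yel','blue','green'):
    for A,uv,k in blobs(I[n],c,40 if c!='red' else 15)[:3]:
        r=cv2.minAreaRect(k); print(n,c,A,np.array(uv),'box',cv2.boundingRect(k),'rect',np.array(cv2.boxPoints(r)).round(1).tolist())
        if n=='top':
            z={'red':140,'yel':93,'blue':4,'green':30}[c]
            print('   ',plane(n,uv,z),[plane(n,q,z)[:2].round(1).tolist() for q in cv2.boxPoints(r)])
rt=blobs(I['top'],'red');rs=blobs(I['scene'],'red')
E
```

```text
top red 100 [401.4 248.3] box (395, 243, 13, 11) rect [[394.0, 250.0], [403.0, 241.0], [409.5, 247.5], [400.5, 256.5]]
    [ 519.6 -126.4  140. ] [[514.4, -110.2], [536.5, -129.1], [523.0, -144.2], [501.1, -125.3]]
top red 47 [313.6 250.7] box (309, 246, 10, 10) rect [[308.0, 254.0], [316.5, 245.5], [319.0, 248.0], [310.5, 256.5]]
    [497.6  67.1 140. ] [[489.1, 78.7], [509.8, 61.7], [504.6, 55.7], [484.0, 72.7]]
top yel 2890 [331.6 231.3] box (306, 202, 52, 59) rect [[306.0, 260.0], [306.0, 202.0], [357.0, 202.0], [357.0, 260.0]]
    [555.9  31.2  93. ] [[483.0, 84.4], [622.0, 97.6], [632.5, -23.2], [493.1, -32.9]]
top blue 2558 [490.1 282.7] box (460, 254, 61, 59) rect [[459.79998779296875, 262.1000061035156], [508.8999938964844, 250.6999969482422], [520.9000244140625, 302.8999938964844], [471.79998779296875, 314.20001220703125]]
    [ 479.6 -373.8    4. ] [[525.5, -297.0], [565.3, -421.3], [436.0, -450.9], [398.1, -329.3]]
top blue 1604 [ 46.2 223.5] box (5, 195, 70, 50) rect [[1.399999976158142, 226.1999969482422], [20.600000381469727, 187.8000030517578], [79.80000305175781, 217
[... 1505 characters left out ...]
, [329.20001220703125, 227.1999969482422], [327.3999938964844, 236.10000610351562]]
scene yel 1823 [326.4 258.6] box (292, 236, 71, 48) rect [[291.0, 251.0], [320.5, 221.5], [362.0, 263.0], [332.5, 292.5]]
scene blue 2396 [152.6 329.2] box (114, 300, 78, 62) rect [[114.0, 329.0], [168.1999969482422, 292.79998779296875], [191.89999389648438, 328.3999938964844], [137.6999969482422, 364.5]]
scene blue 547 [ 11.6 469.5] box (0, 451, 35, 29) rect [[0.0, 479.0], [0.0, 451.0], [34.0, 451.0], [34.0, 479.0]]
scene blue 143 [502.  176.1] box (495, 159, 16, 39) rect [[492.1000061035156, 195.60000610351562], [506.0, 157.5], [510.6000061035156, 159.1999969482422], [496.79998779296875, 197.3000030517578]]
```

Run:
```python
from h import *
np.set_printoptions(precision=1,suppress=True)
I={n:cv2.imread(f"pics/{n}0.png") for n in("top","scene")}
rt=blobs(I['top'],'red');rs=blobs(I['scene'],'red')
print('knob',tri(rt[0][1],rs[0][1]),'tab',tri(rt[1][1],rs[1][1]))
print('knob top plane151,130',plane('top',rt[0][1],151),'tab@115',plane('top',rt[1][1],115))
print('knob scene@129',plane('scene',rs[0][1],129),'tab scene@118',plane('scene',rs[1][1],118))
h=cv2.cvtColor(I['top'],cv2.COLOR_BGR2HSV)
w=((h[...,1]<60)&(h[...,2]>120)).astype(np.uint8)
w[:, :390]=0;w[:,430:]=0;w[:215]=0;w[260:]=0
n,l,s,c=cv2.connectedComponentsWithStats(w)
for i in range(1,n):
    if s[i][4]>8: print('white',s[i],c[i],plane('top',c[i],110))
cv2.imwrite('pics/crop0.png',np.hstack([cv2.resize(I['top'][195:275,280:440],(640,320),interpolation=cv2.INTER_CUBIC)]))
# fit cover edges with lines: columns/rows of yellow mask
A,uv,k=blobs(I['top'],'yel')[0]
P=np.array([plane('top',q[0],93)[:2] for q in k])
hull=cv2.convexHull(P.astype(np.float32)); print('cover',cv2.minAreaRect(hull), 'mean uv',uv)
for rng in ((-1,0),):
    pass
A,uv,k=blobs(I['top'],'green')[0]
pts=k[:,0]
bot=np.array([plane('top',(x,pts[pts[:,0]==x][:,1].max()),30)[:2] for x in range(325,412)])
print('green near edge',np.polyfit(bot[:,1],bot[:,0],1), bot[0],bot[-1])
m=blobs(I['top'],'yel')[0][2][:,0]
e=np.array([plane('top',(x,m[m[:,0]==x][:,1].max()),93)[:2] for x in range(322,352)]);print('cov near',np.polyfit(e[:,1],e[:,0],1))
e=np.array([plane('top',(x,m[m[:,0]==x][:,1].min()),93)[:2] for x in range(312,352)]);print('cov far',np.polyfit(e[:,1],e[:,0],1))
e=np.array([plane('top',(m[m[:,1]==y][:,0].max(),y),93)[:2] for y in range(208,255)]);print('cov right',np.polyfit(e[:,0],e[:,1],1))
e=np.array([plane('top',(m[m[:,1]==y][:,0].min(),y),93)[:2] for y in range(208,255)]);print('cov left',np.polyfit(e[:,0],e[:,1],1))
```

```text
knob (array([ 521.7, -127.5,  130.8]), np.float64(0.8613224762378037)) tab (array([502.7,  69. , 115.2]), np.float64(2.0622140800147157))
knob top plane151,130 [ 517.3 -124.6  151. ] tab@115 [502.3  68.1 115. ]
knob scene@129 [ 520.1 -126.4  129. ] tab scene@118 [506.   68.1 118. ]
white [399 223  18  20 264] [406.8 232.1] [ 565.1 -141.9  110. ]
cover ((557.6444702148438, 31.457218170166016), (139.58035278320312, 118.9961166381836), 4.928332328796387) mean uv (331.56297577854673, 231.32214532871973)
green near edge [ -0.  489.9] [487.4  40.5] [ 498.1 -169.9]
cov near [ -0.1 491.1]
cov far [ -0.1 627.9]
cov right [  0.1 -70.2]
cov left [ 0.1 38.6]
```

View pics/crop0.png

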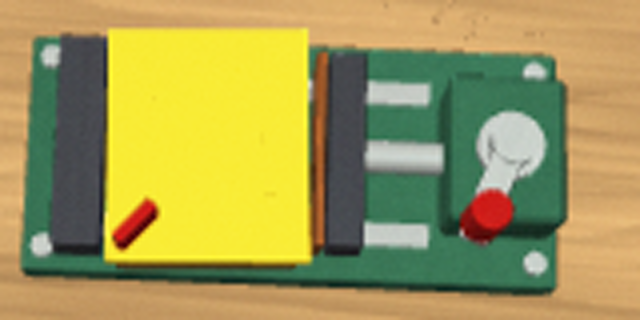

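```bash
python3 -m crank '[[[0,0,0,0,0,0.98,85],[0,0,0,0,0,0.98,85],[-1,-0.42,0,0,0,0,85],[-1,-0.42,0,0,0,0,85],[-1,-0.42,0,0,0,0,85],[-1,-0.42,0,0,0,0,85],[-1,-0.42,0,0,0,0,85],[-1,-0.42,0,0,0,0,85]]]' 40
python3 -m crank '[[[-1,-0.42,0,0,0,0,85],[-1,-0.42,0,0,0,0,85],[-1,-0.42,0,0,0,0,85],[-1,-0.42,0,0,0,0,85],[-1,-0.42,0,0,0,0,85],[-1,-0.42,0,0,0,0,85],[-1,-0.42,0,0,0,0,85],[-1,-0.42,0,0,0,0,85]]]'
python3 -m crank '[[[-1,-0.42,0,0,0,0,60],[-1,-0.42,0,0,0,0,60],[-1,-0.42,0,0,0,0,60],[-1,-0.42,0,0,0,0,60],[-1,-0.42,0,0,0,0,60],[-1,-0.42,0,0,0,0,60],[-1,-0.42,0,0,0,0,60],[0,0,0,0,0,0,60]]]'
cat >> h.py <<'E'
np.set_printoptions(precision=2,suppress=True)
def R0():
    w,x,y,z=sense()['ee_rot']; return R.from_quat([x,y,z,w])
def rows(pts,rots=None):
    "world TCP points -> units shift rows in tool axes, fixed orientation"
    Rm=R0().as_matrix(); p=np.array(sense()['eef_pos'])
    for q in pts:
        q=np.array(q,float); print((Rm.T@(q-p)/25).round(2).tolist(), end=' '); p=q
    print()
E
python3 - <<'E'
from h import *
s=sense(); print(s['eef_pos'],s['joints'],R0().as_matrix(),s['time_s'])
rows([(521,-127,s['eef_pos'][2]),(521,-127,111)])
print('hub',[plane('top',(408,231.2),z) for z in(90,104,110)])
print('base L',plane('top',(287.5,235),30),'R',plane('top',(419,240),30))
print('leather left edge z66',plane('top',(359.5,225),66),'fixed jaw inner edge@68',plane('top',(306,225),68), 'fixed outer',plane('top',(294,230),68))
print('moving jaw outer top@68',plane('top',(371,230),68))
E
```

```text
time_s: 0.9
eef_pos: [296.2, 327.9, 231.1]
ee_rot: [-0.0, 0.35, 0.937, -0.0]
force: [0.1, 0.5, 0.4]
grip_width: 0.993
grip_force: 0.0
time_s: 1.7
eef_pos: [392.3, 133.4, 231.1]
ee_rot: [-0.0, 0.35, 0.937, -0.0]
force: [0.2, 0.1, -0.2]
grip_width: 0.997
grip_force: 0.0
time_s: 2.5
eef_pos: [476.8, -37.9, 230.7]
ee_rot: [-0.0, 0.351, 0.936, -0.0]
force: [0.4, 0.1, -0.0]
grip_width: 0.7
grip_force: 0.0
[476.83 -37.94 230.72] [-0.32  0.21  1.63 -0.    1.3  -1.18] [[-0.75  0.66 -0.  ]
 [ 0.66  0.75 -0.  ]
 [ 0.   -0.   -1.  ]] 2.5
[-3.67, -1.52, -0.0] [-0.0, 0.0, 4.79] 
hub [array([ 572.4 , -147.98,   90.  ]), array([ 568.89, -145.53,  104.  ]), array([ 567.39, -144.47,  110.  ])]
base L [551.92 139.51  30.  ] R [ 567.39 -186.78   30.  ]
leather left edge z66 [583.67 -34.66  66.  ] fixed jaw inner edge@68 [572.03  93.82  68.  ] fixed outer [557.23 121.35  68.  ]
moving jaw outer top@68 [573.19 -62.93  68.  ]
```

```bash
python3 -m crank '[[[-0.92,-0.38,0,0,0,0,60],[-0.92,-0.38,0,0,0,0,60],[-0.92,-0.38,0,0,0,0,60],[-0.91,-0.38,0,0,0,0,60],[0,0,1,0,0,0,60],[0,0,1,0,0,0,60],[0,0,1,0,0,0,60],[0,0,1,0,0,0,60]]]'
python3 -m crank '[[[0,0,0.75,0,0,0,60],[0,0,0,0,0,0,60],[0,0,0,0,0,0,10],[0,0,0,0,0,0,10],[0,0,0,0,0,0,10],[0,0,0,0,0,0,10],[0,0,0,0,0,0,10],[0,0,0,0,0,0,10]]]' 40
python3 - <<'E'
from h import *
s=sense(); print(s['eef_pos'],s['force'],s['time_s'],s['grip_width']*85.4)
I=capture('top'); cv2.imwrite('pics/t1.png',I[180:290,270:450].repeat(4,0).repeat(4,1))
cv2.imwrite('pics/t1f.png',I)
E
```

```text
time_s: 3.3
eef_pos: [520.2, -123.8, 130.2]
ee_rot: [-0.0, 0.35, 0.937, 0.0]
force: [-0.3, -0.1, -0.8]
grip_width: 0.7
grip_force: 0.0
time_s: 4.1
eef_pos: [521.0, -124.7, 113.8]
ee_rot: [0.001, 0.35, 0.937, -0.0]
force: [-1.9, 0.6, 6.8]
grip_width: 0.273
grip_force: 39.0
[ 520.96 -124.74  113.79] [-1.87  0.6   6.78] 4.1 23.31900773682574
```

View pics/t1.png

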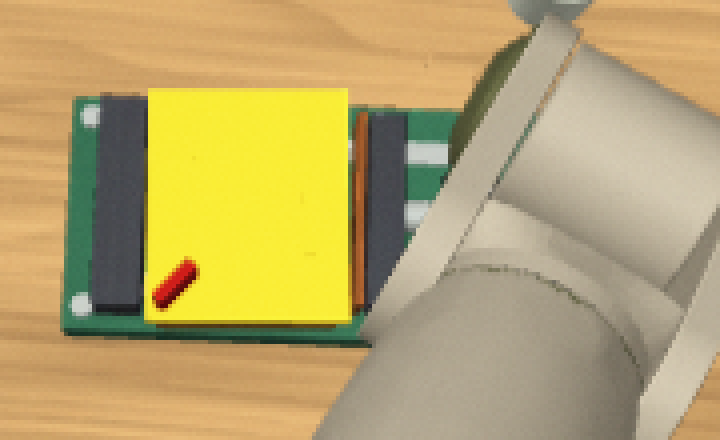

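Top view crop: the gripper holds the knob, the jaw's leather face at crop x≈360 is just right of the cover edge at about 350, and nothing else has been disturbed.

Run:
```python
from h import *
Rm=R0().as_matrix()
th=np.radians(155.3-22.5*np.arange(17)); P=np.c_[571+55*np.cos(th),-148+55*np.sin(th),0*th]
for d in np.diff(P,axis=0): print((Rm.T@d/25).round(2)[:2].tolist(),end=' ')
```

```text
[0.07, 0.86] [-0.26, 0.82] [-0.55, 0.66] [-0.76, 0.4] [-0.86, 0.07] [-0.82, -0.26] [-0.66, -0.55] [-0.4, -0.76] [-0.07, -0.86] [0.26, -0.82] [0.55, -0.66] [0.76, -0.4] [0.86, -0.07] [0.82, 0.26] [0.66, 0.55] [0.4, 0.76]
```

```bash
python3 -m crank '[[[0.04,0.43,0,0,0,0,10],[0.03,0.43,0,0,0,0,10],[-0.13,0.41,0,0,0,0,10],[-0.13,0.41,0,0,0,0,10],[-0.27,0.33,0,0,0,0,10],[-0.28,0.33,0,0,0,0,10],[-0.38,0.2,0,0,0,0,10],[-0.38,0.2,0,0,0,0,10]]]'
python3 - <<'E'
from h import *
s=sense();p=s['eef_pos'];print(p,s['force'],s['grip_width']*85.4,np.hypot(p[0]-571,p[1]+148),np.degrees(np.arctan2(p[1]+148,p[0]-571)))
E
```

```text
time_s: 4.95
eef_pos: [594.8, -94.8, 113.9]
ee_rot: [0.0, 0.349, 0.937, 0.002]
force: [-0.6, 7.5, 6.4]
grip_width: 0.27
grip_force: 39.3
[594.79 -94.77 113.89] [-0.65  7.5   6.39] 23.05697036106898 58.30513272243409 65.9179095836355
```

```bash
cat >> h.py <<'E'
def circ(cmd,ax,a0,n,step=22.5,r=55):
    Rm=R0().as_matrix(); th=np.radians(a0-step*np.arange(1,n+1))
    P=np.vstack([cmd,np.c_[ax[0]+r*np.cos(th),ax[1]+r*np.sin(th)]])
    for d in np.diff(P,axis=0): print((Rm[:2,:2].T@d/25).round(2).tolist(),end=' ')
    print('end cmd',P[-1],'ang',a0-step*n)
E
python3 -c "
from h import *
circ((594,-97.7),(572,-145),65.6,8)"
```

```text
[-0.8, 0.18] [-0.82, -0.25] [-0.66, -0.55] [-0.4, -0.76] [-0.08, -0.85] [0.25, -0.82] [0.55, -0.66] [0.76, -0.4] end cmd [ 549.28 -195.09] ang -114.4
```

```bash
python3 -m crank '[[[-0.8,0.18,0,0,0,0,10],[-0.82,-0.25,0,0,0,0,10],[-0.66,-0.55,0,0,0,0,10],[-0.4,-0.76,0,0,0,0,10],[-0.08,-0.85,0,0,0,0,10],[0.25,-0.82,0,0,0,0,10],[0.55,-0.66,0,0,0,0,10],[0.76,-0.4,0,0,0,0,10]]]'
python3 - <<'E'
from h import *
s=sense();p=s['eef_pos'];print(p,s['force'],s['grip_width']*85.4,np.hypot(p[0]-572,p[1]+145),np.degrees(np.arctan2(p[1]+145,p[0]-572)))
I=capture('top'); cv2.imwrite('pics/t2f.png',I)
s=sense();print(s['eef_pos'],s['force'])
circ((549.3,-195.1),(572,-145),-114.4,8)
E
```

```text
time_s: 5.75
eef_pos: [549.7, -195.3, 113.8]
ee_rot: [0.002, 0.35, 0.937, 0.0]
force: [8.7, 9.2, 1.6]
grip_width: 0.268
grip_force: 40.0
[ 549.7  -195.33  113.79] [8.73 9.17 1.55] 22.909630365958712 55.04597012268744 -113.89704035055301
[ 547.35 -193.89  113.78] [-1.85 -0.43  7.25]
[0.86, -0.08] [0.82, 0.25] [0.66, 0.55] [0.4, 0.76] [0.08, 0.85] [-0.25, 0.82] [-0.55, 0.66] [-0.76, 0.4] end cmd [594.72 -94.91] ang -294.4
```

```bash
cat >> h.py <<'E'
def jaw(I,rowsr=(215,245)):
    "world y of yellow right edge, leather span and jaw right edge"
    h=cv2.cvtColor(I,cv2.COLOR_BGR2HSV).astype(int)
    for r in rowsr:
        L=h[r,345:385]; print(r,' '.join(f"{a}/{b}/{c}" for a,b,c in L))
E
python3 - <<'E'
from h import *
a=cv2.imread('pics/t1f.png');b=cv2.imread('pics/t2f.png')
cv2.imwrite('pics/cmp.png',np.vstack([cv2.resize(i[195:270,270:400],None,fx=4,fy=4,interpolation=0) for i in(a,b)]))
E
```

```text
(no output)
```

View pics/cmp.png

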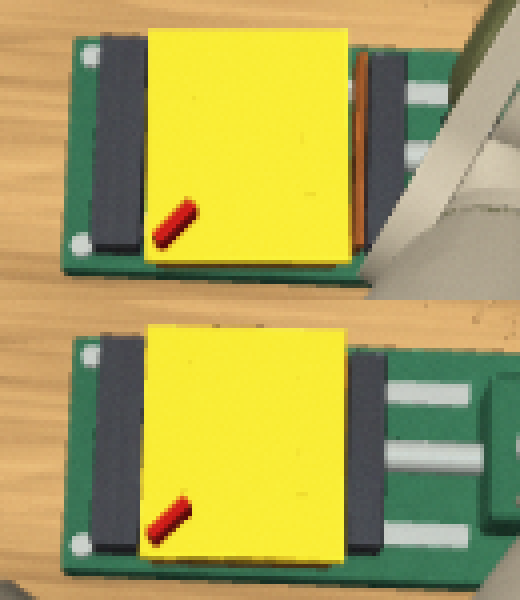

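The lower crop (now) shows the jaw 5 px (about 12 mm) further in, pushing the panel: cover edge shifted from x≈350 to 346 in the crop. I'll track the cover centroid while cranking.

```bash
cat > look.py <<'E'
from h import *
import sys
s=sense();I=capture('top'); cv2.imwrite(sys.argv[1],I); s=sense();p=s['eef_pos']
print(p,s['force'],'r',np.hypot(p[0]-572,p[1]+145),'ang',np.degrees(np.arctan2(p[1]+145,p[0]-572)))
for f in('pics/t1f.png','pics/t2f.png',sys.argv[1]):
    A,uv,k=blobs(cv2.imread(f),'yel')[0]; print(f,A,np.array(uv),plane('top',uv,93),cv2.minAreaRect(np.array([plane('top',q[0],93)[:2] for q in k],np.float32)))
E
python3 -m crank '[[[0.86,-0.08,0,0,0,0,10],[0,0,0,0,0,0,10],[0.82,0.25,0,0,0,0,10],[0,0,0,0,0,0,10],[0,0,0,0,0,0,10],[0,0,0,0,0,0,10],[0,0,0,0,0,0,10],[0,0,0,0,0,0,10]]]' ; python3 look.py pics/t3f.png
python3 -m crank '[[[0.66,0.55,0,0,0,0,10],[0,0,0,0,0,0,10],[0.4,0.76,0,0,0,0,10],[0,0,0,0,0,0,10],[0,0,0,0,0,0,10],[0,0,0,0,0,0,10],[0,0,0,0,0,0,10],[0,0,0,0,0,0,10]]]' ; python3 look.py pics/t4f.png
```

```text
time_s: 6.6
eef_pos: [520.7, -164.1, 113.7]
ee_rot: [0.0, 0.35, 0.937, -0.0]
force: [-2.7, 2.0, 8.8]
grip_width: 0.27
grip_force: 41.6
[ 520.69 -164.16  113.75] [-2.57  1.46  9.1 ] r 54.76933254367004 ang -159.52126963617653
pics/t1f.png 2903 [331.58 231.44] [555.61  31.13  93.  ] ((557.6466674804688, 31.448551177978516), (139.58319091796875, 119.05558776855469), 4.92833137512207)
pics/t2f.png 2886 [330.38 230.67] [557.21  34.08  93.  ] ((558.019287109375, 34.764404296875), (139.35079956054688, 116.656982421875), 4.059657573699951)
pics/t3f.png 2882 [329.8 230.1] [558.46  35.54  93.  ] ((559.0296630859375, 35.55962371826172), (139.19906616210938, 118.1369857788086), 2.911045789718628)
time_s: 7.45
eef_pos: [522.3, -121.7, 113.7]
ee_rot: [0.001, 0.35, 0.937, 0.0]
force: [-2.3, 3.9, 9.5]
grip_width: 0.272
grip_force: 41.7
[ 522.24 -121.7   113.72] [-1.42  3.85  9.74] r 54.941977920290526 ang 154.90451564411472
pics/t1f.png 2903 [331.58 231.44] [555.61  31.13  93.  ] ((557.6466674804688, 31.448551177978516), (139.58319091796875, 119.05558776855469), 4.92833137512207)
pics/t2f.png 2886 [330.38 230.67] [557.21  34.08  93.  ] ((558.019287109375, 34.764404296875), (139.35079956054688, 116.656982421875), 4.059657573699951)
pics/t4f.png 2882 [328.95 230.09] [558.32  37.53  93.  ] ((558.9508056640625, 37.559364318847656), (139.44512939453125, 117.76815795898438), 2.8445303440093994)
```

```bash
python3 -m crank '[[[0.08,0.85,0,0,0,0,10],[0,0,0,0,0,0,10],[-0.25,0.82,0,0,0,0,10],[0,0,0,0,0,0,10],[0,0,0,0,0,0,10],[0,0,0,0,0,0,10],[0,0,0,0,0,0,10],[0,0,0,0,0,0,10]]]' ; python3 look.py pics/t5f.png | grep -v t[12]f
python3 -m crank '[[[-0.55,0.66,0,0,0,0,10],[0,0,0,0,0,0,10],[-0.76,0.4,0,0,0,0,10],[0,0,0,0,0,0,10],[0,0,0,0,0,0,10],[0,0,0,0,0,0,10],[0,0,0,0,0,0,10],[0,0,0,0,0,0,10]]]' ; python3 look.py pics/t6f.png | grep -v t[12]f; python3 -c "
from h import *
circ((594.72,-94.91),(572,-145),65.6,8)"
```

```text
time_s: 8.3
eef_pos: [553.3, -93.1, 113.8]
ee_rot: [0.001, 0.35, 0.937, 0.001]
force: [1.5, 3.1, 7.6]
grip_width: 0.272
grip_force: 41.8
[553.33 -93.1  113.78] [1.11 3.15 8.54] r 55.15432716649325 ang 109.78973036719464
pics/t5f.png 2676 [326.9  228.77] [561.06  42.6   93.  ] ((559.0596923828125, 38.723045349121094), (139.3271026611328, 117.7350082397461), 2.579242706298828)
time_s: 9.15
eef_pos: [595.6, -95.0, 113.8]
ee_rot: [0.002, 0.35, 0.937, 0.0]
force: [2.6, 1.3, 5.1]
grip_width: 0.274
grip_force: 41.8
[595.55 -94.98 113.82] [3.05 0.39 7.03] r 55.287132885836726 ang 64.79239515219446
pics/t6f.png 2448 [325.26 227.7 ] [563.3   46.64  93.  ] ((559.0037841796875, 38.81013488769531), (139.2080078125, 117.41092681884766), 2.724597454071045)
[-0.85, 0.08] [-0.82, -0.25] [-0.66, -0.55] [-0.4, -0.76] [-0.08, -0.85] [0.25, -0.82] [0.55, -0.66] [0.76, -0.4] end cmd [ 549.28 -195.09] ang -114.4
```

Run:
```python
from h import *
for i in range(1,7):
    I=cv2.imread(f'pics/t{i}f.png').astype(float); g=I[208:246,296:316,0]*-1+I[208:246,296:316,2]  # yellow: R-B high
    e=[]
    for r in g:
        m=(r.min()+r.max())/2; j=np.argmax(r>m); e.append(296+j-1+(m-r[j-1])/(r[j]-r[j-1]))
    print(i,np.mean(e),np.std(e))
```

```text
1 306.2001189044765 0.2204005506605014
2 305.18092913305026 0.39682259641073764
3 304.62163132501934 0.5677310341844407
4 303.8078773694832 0.5378688444089565
5 303.3330025703276 0.5756616978819766
6 303.3349985128787 0.5773751451978205
```

```bash
python3 -m crank '[[[-0.43,0.04,0,0,0,0,10],[-0.43,0.04,0,0,0,0,10],[-0.42,-0.1,0,0,0,0,10],[0,0,0,0,0,0,10],[0,0,0,0,0,0,10],[0,0,0,0,0,0,10],[0,0,0,0,0,0,10],[0,0,0,0,0,0,10]]]' ; python3 look.py pics/t7f.png | grep -v t[12]f
python3 -m crank '[[[0,0,0,0,0,0,60],[0,0,0,0,0,0,60],[0,0,0,0,0,0,60],[0,0,0,0,0,0,60],[0,0,-1,0,0,0,60],[0,0,-1,0,0,0,60],[0,0,-1,0,0,0,60],[0,0,-1,0,0,0,60]]]'
python3 - <<'E'
from h import *
s=sense();p=np.array(s['eef_pos'])
y=np.radians(2.8); c=np.array([559,38.8]); 
print(p,'tabpred',c+R.from_euler('z',y).as_matrix()[:2,:2]@[-52,42])
Y=R0().as_matrix()[:,1]; print('yaw y',np.degrees(np.arctan2(Y[1],Y[0])))
I=capture('top'); cv2.imwrite('pics/t8f.png',I); S=capture('scene'); cv2.imwrite('pics/s8f.png',S)
for n,J in(('top',I),('scene',S)):
    for A,uv,k in blobs(J,'red',10): print(n,A,np.array(uv),plane(n,uv,120),plane(n,uv,115))
A,uv,k=blobs(I,'yel')[0]; print(A,cv2.minAreaRect(np.array([plane('top',q[0],93)[:2] for q in k],np.float32)))
E
```

```text
time_s: 10.0
eef_pos: [619.4, -116.5, 113.9]
ee_rot: [0.002, 0.35, 0.937, 0.0]
force: [3.4, 0.6, 6.2]
grip_width: 0.268
grip_force: 41.8
[ 619.38 -116.52  113.84] [ 1.72 -0.35  5.76] r 55.28033536667704 ang 31.008927243413115
pics/t7f.png 2685 [327.09 228.6 ] [561.51  42.18  93.  ] ((559.0134887695312, 38.60713195800781), (139.2080078125, 117.81739044189453), 2.724597454071045)
time_s: 10.85
eef_pos: [618.0, -115.8, 213.5]
ee_rot: [-0.0, 0.35, 0.937, 0.0]
force: [-0.4, -0.9, 0.4]
grip_width: 0.704
grip_force: 0.0
[ 617.97 -115.83  213.47] tabpred [505.01  78.21]
yaw y 49.066823343569304
top 43 [309.53 248.93] [504.52  77.37 120.  ] [505.47  77.61 115.  ]
scene 135 [281.36 284.09] [ 610.66 -112.6   120.  ] [ 606.23 -110.59  115.  ]
scene 17 [331.29 230.47] [510.52  75.99 120.  ] [505.34  79.42 115.  ]
2626 ((559.0611572265625, 38.69101333618164), (139.3271026611328, 117.79914855957031), 2.579242706298828)
```

```bash
python3 -c "
from h import *
p=sense()['eef_pos'];rows([(505,78,213.5),(505,78,97)])"
```

```text
[8.54, 2.88, 0.06] [0.03, -0.01, 4.66]
```

```bash
python3 -m crank '[[[1,0.33,0,0,0,0.17,40],[1,0.33,0,0,0,0,40],[1,0.34,0,0,0,0,40],[1,0.34,0,0,0,0,40],[1,0.35,0,0,0,0,40],[1,0.35,0,0,0,0,40],[1,0.35,0,0,0,0,40],[1,0.35,0,0,0,0,40]]]' 40
python3 -m crank '[[[0.52,0.12,0.9,0,0,0,40],[0,0,1,0,0,0,40],[0,0,1,0,0,0,40],[0,0,0,0,0,0,40],[0,0,0,0,0,0,40],[0,0,0,0,0,0,40],[0,0,0,0,0,0,40],[0,0,0,0,0,0,40]]]'
python3 -c "
from h import *
p=sense()['eef_pos'];print(p);rows([(505,78,97)]); Y=R0().as_matrix()[:,1]; print('yaw y',np.degrees(np.arctan2(Y[1],Y[0])))"
```

```text
time_s: 11.75
eef_pos: [514.8, 70.0, 211.7]
ee_rot: [-0.001, 0.361, 0.933, -0.0]
force: [0.3, 0.2, 0.4]
grip_width: 0.468
grip_force: 0.0
time_s: 12.55
eef_pos: [508.5, 80.0, 140.8]
ee_rot: [0.001, 0.361, 0.933, 0.0]
force: [-0.2, -1.0, -0.9]
grip_width: 0.469
grip_force: 0.0
[508.46  79.99 140.76]
[0.05, -0.15, 1.75] 
yaw y 47.69814315256989
```

```bash
python3 -m crank '[[[0.05,-0.15,0.85,0,0,0,40],[0,0,0.85,0,0,0,40],[0,0,0,0,0,0,40],[0,0,0,0,0,0,0],[0,0,0,0,0,0,0],[0,0,0,0,0,0,0],[0,0,0,0,0,0,0],[0,0,0,0,0,0,0]]]' 80
python3 - <<'E'
from h import *
s=sense();p=np.array(s['eef_pos']);print(p,s['force'],s['grip_width']*85.4)
# peel: rotate about axis through far corner, axis along the tool y (perp. to diagonal)
yw=np.radians(2.7);Q=np.array([559,38.7]);M=R.from_euler('z',yw).as_matrix()
far=np.r_[Q,90]+M@[69.5,-59.5,0]; ax=M@(np.array([1,1,0])/2**.5)
Rm=R0().as_matrix()
for sg in(1,-1):
    A=R.from_rotvec(sg*np.radians(1)*ax).as_matrix(); print(sg,A@(p-far)-(p-far))
sg=1 if (R.from_rotvec(np.radians(1)*ax).apply(p-far)-(p-far))[2]>0 else -1
A=R.from_rotvec(sg*np.radians(1.6)*ax).as_matrix()
print('tool shift',Rm.T@(A@(p-far)-(p-far))/25,'turn units',Rm.T@(sg*1.6/8*ax),np.linalg.norm((p-far)[:2]))
E
```

```text
time_s: 13.35
eef_pos: [505.6, 78.2, 98.9]
ee_rot: [0.001, 0.361, 0.933, 0.0]
force: [-0.0, 1.4, 6.3]
grip_width: 0.076
grip_force: 79.0
[505.57  78.21  98.95] [-0.03  1.45  6.35] 6.502647899254212
1 [ 0.13 -0.12  2.74]
-1 [-0.1   0.09 -2.75]
tool shift [-0.01  0.   -0.18] turn units [-0.   0.2  0. ] 157.930525614418
```

```bash
python3 -m crank '[[[0,0,-0.09,0,0.1,0,0],[0,0,-0.09,0,0.1,0,0],[0,0,-0.09,0,0.1,0,0],[0,0,-0.09,0,0.1,0,0],[0,0,-0.09,0,0.1,0,0],[0,0,-0.09,0,0.1,0,0],[0,0,-0.09,0,0.1,0,0],[0,0,0,0,0,0,0]]]' 80
python3 - <<'E'
from h import *
s=sense();print(s['eef_pos'],s['force'],s['grip_width']*85.4)
I=capture('top');S=capture('scene'); cv2.imwrite('pics/t9f.png',I)
cv2.imwrite('pics/s9.png',cv2.resize(S[190:330,230:410],None,fx=4,fy=4))
E
```

```text
time_s: 14.15
eef_pos: [506.3, 76.6, 113.8]
ee_rot: [-0.045, 0.361, 0.931, 0.018]
force: [6.2, -4.7, -1.4]
grip_width: 0.076
grip_force: 78.7
[506.33  76.57 113.83] [ 6.19 -4.7  -1.45] 6.510107435381316
```

View pics/s9.png

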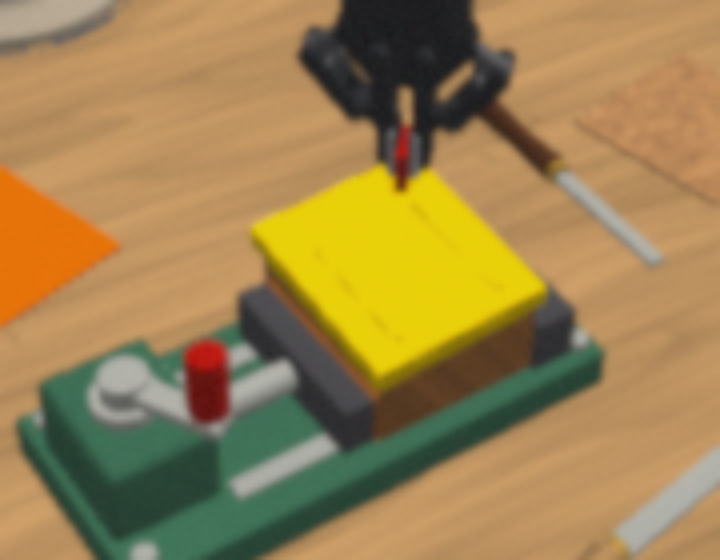

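Scene view: the tab corner of the cover is up while the far corner is still seated, and the panel is still in the vise. Continue the peel.

```bash
python3 -m crank '[[[-0.02,0,-0.09,0,0.1,0,0],[-0.02,0,-0.09,0,0.1,0,0],[-0.02,0,-0.09,0,0.1,0,0],[-0.02,0,-0.09,0,0.1,0,0],[-0.02,0,-0.09,0,0.1,0,0],[-0.02,0,-0.09,0,0.1,0,0],[-0.02,0,-0.09,0,0.1,0,0],[0,0,0,0,0,0,0]]]' 80
python3 - <<'E'
from h import *
s=sense();print(s['eef_pos'],s['force'],s['wrist_torque'])
Rm=R0().as_matrix(); print('up in tool units per 25mm',Rm.T@[0,0,1])
E
```

```text
time_s: 15.05
eef_pos: [509.8, 73.5, 128.8]
ee_rot: [-0.091, 0.359, 0.928, 0.035]
force: [3.7, -3.2, -0.0]
grip_width: 0.078
grip_force: 78.9
[509.8   73.54 128.77] [ 3.66 -3.17 -0.04] [-0.63 -0.95 -0.11]
up in tool units per 25mm [ 0.19  0.   -0.98]
```

```bash
python3 -m crank '[[[0.04,0,-0.2,0,0,0,0],[0.04,0,-0.2,0,0,0,0],[0.04,0,-0.2,0,0,0,0],[0.08,0,-0.39,0,0,0,0],[0.08,0,-0.39,0,0,0,0],[0.08,0,-0.39,0,0,0,0],[0.08,0,-0.39,0,0,0,0],[0.08,0,-0.39,0,0,0,0]]]' 80
python3 -m crank '[[[0.1,0,-0.6,0,-0.3,0,0],[0.1,0,-0.6,0,-0.3,0,0],[0.1,0,-0.6,0,-0.3,0,0],[0.05,0,-0.6,0,-0.3,0,0],[0,0,-0.6,0,-0.2,0,0],[0,0,-0.6,0,0,0,0],[0,0,0,0,0,0,0],[0,0,0,0,0,0,0]]]' 80
python3 - <<'E'
from h import *
s=sense();p=np.array(s['eef_pos']);print(p,s['force'],s['grip_width']*85.4)
I=capture('top');S=capture('scene'); cv2.imwrite('pics/t10.png',np.hstack([I,S])[:, :])
cv2.imwrite('pics/both10.png',cv2.resize(np.hstack([I[120:360,230:550],S[120:360,130:450]]),(800,300)))
Rm=R0().as_matrix(); Y=Rm[:,1];t=np.arctan2(Y[1],Y[0])-np.pi/4
c=R.from_euler('z',t).as_matrix()[:2,:2]
print('cover centre',p[:2]-c@[-52,42],'tool',Rm)
pad=plane('top',blobs(I,'blue')[0][1],4);print('pad',pad)
d=np.r_[pad[:2]-(p[:2]-c@[-52,42]),0]; print('shift',d,Rm.T@d/25)
E
```

```text
time_s: 15.85
eef_pos: [509.1, 74.1, 194.4]
ee_rot: [-0.091, 0.359, 0.928, 0.035]
force: [-0.6, 0.6, -1.0]
grip_width: 0.075
grip_force: 78.6
time_s: 16.65
eef_pos: [508.8, 74.3, 283.9]
ee_rot: [0.0, 0.361, 0.933, -0.0]
force: [-0.5, 0.0, -1.0]
grip_width: 0.079
grip_force: 78.6
[508.79  74.34 283.94] [-0.49  0.02 -1.  ] 6.757223051637993
cover centre [562.71  34.83] tool [[-0.74  0.67 -0.  ]
 [ 0.67  0.74 -0.  ]
 [ 0.   -0.   -1.  ]]
pad [ 479.64 -373.82    4.  ]
shift [ -83.07 -408.66    0.  ] [ -8.54 -14.33   0.  ]
```

View pics/both10.png

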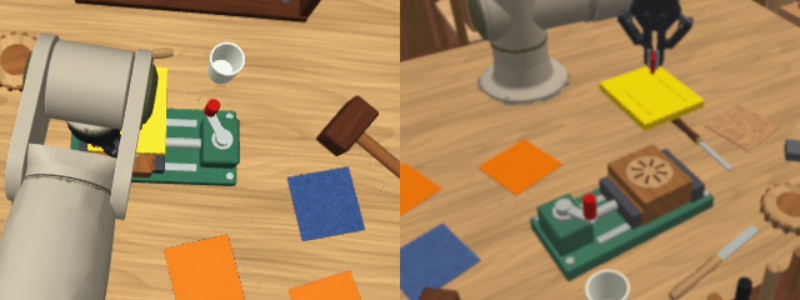

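The cover is free and level in the gripper at about 275 mm, and the bare panel sits in the vise with the jaw closed. Now carry it to the blue pad.

```bash
python3 -m crank '[[[-0.2,-0.4,0,0,0,0,0],[-0.4,-0.7,0,0,0,0,0],[-0.47,-0.8,0,0,0,0,0],[-0.47,-0.8,0,0,0,0,0],[-0.47,-0.8,0,0,0,0,0],[-0.48,-0.8,0,0,0,0,0],[-0.48,-0.8,0,0,0,0,0],[-0.48,-0.8,0,0,0,0,0]]]'
python3 -m crank '[[[-0.48,-0.8,0,0,0,0,0],[-0.48,-0.8,0,0,0,0,0],[-0.48,-0.8,0,0,0,0,0],[-0.48,-0.8,0,0,0,0,0],[-0.48,-0.8,0,0,0,0,0],[-0.48,-0.8,0,0,0,0,0],[-0.48,-0.8,0,0,0,0,0],[-0.48,-0.8,0,0,0,0,0]]]'
python3 -m crank '[[[-0.48,-0.8,0.2,0,0,0,0],[-0.48,-0.8,0.4,0,0,0,0],[-0.3,-0.5,0.5,0,0,0,0],[0,-0.2,0.5,0,0,0,0],[0,0,0.2,0,0,0,0],[0,0,0,0,0,0,0],[0,0,0,0,0,0,0],[0,0,0,0,0,0,0]]]'
python3 - <<'E'
from h import *
s=sense();p=np.array(s['eef_pos']);print(p,s['force'],s['dq'])
I=capture('top');S=capture('scene')
cv2.imwrite('pics/both11.png',cv2.resize(np.hstack([I[120:360,230:550],S[120:360,70:390]]),(800,300)))
Rm=R0().as_matrix(); Y=Rm[:,1];t=np.arctan2(Y[1],Y[0])-np.pi/4
print('cover centre',p[:2]-R.from_euler('z',t).as_matrix()[:2,:2]@[-52,42])
E
```

```text
time_s: 17.55
eef_pos: [472.6, -94.3, 283.6]
ee_rot: [-0.0, 0.361, 0.933, -0.0]
force: [0.6, 0.2, -1.0]
grip_width: 0.073
grip_force: 78.6
time_s: 18.35
eef_pos: [435.7, -277.2, 283.6]
ee_rot: [-0.0, 0.361, 0.933, 0.0]
force: [0.3, 0.2, -1.3]
grip_width: 0.075
grip_force: 78.6
time_s: 19.15
eef_pos: [421.7, -339.1, 239.8]
ee_rot: [0.001, 0.36, 0.933, -0.0]
force: [0.2, 0.2, -0.3]
grip_width: 0.07
grip_force: 78.7
[ 421.73 -339.13  239.78] [ 0.17  0.19 -0.33] [-0.  0. -0. -0. -0. -0.]
cover centre [ 475.67 -378.6 ]
```

View pics/both11.png

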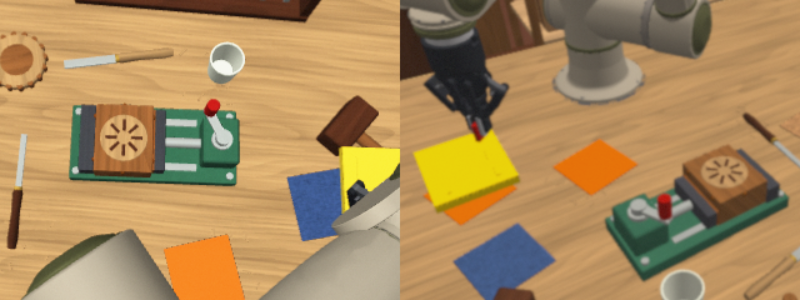

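The cover is held level and still. By kinematics its centre is about 6 mm from the pad's centre (the sideways offset in the pictures is parallax), and the panel is still clamped.

```bash
python3 -c "
from rig import *
print(finish_job())"
```

```text
the job is handed in; nothing more can be done
None
```

I handed the job in at about 19 s. The panel is clamped at an estimated 25 N, and the cover was peeled tab corner first and is held still about 230 mm above the blue pad. The last pictures showed the panel seated in the vise and nothing else disturbed, but `finish_job()` gave no verdict.

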